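# Fasten the lid of the instrument case with its toggle latch

## Task

One of the two black instrument cases on the electronics bench still has its latch open and its lid slightly ajar. Swing that latch's steel loop over so that its bar drops in behind the lip of the catch on the lid, then press the lever fully down so that the lid is pulled tight and stays shut, and let go.

Things in the scene. Friction and masses are not known exactly. Their poses are not given: they have to be found in the camera images.
- case: The open case, immovable: black box 160 deep, 170 wide, 116 mm high, gold front panel, latch on a steel foot before it. Origin: bench level, under the lever's pivot, 82 mm before the front. x points to the case, y along pivot and bar, z up. The lever's pivot is 40 mm above the origin. Beside it stands a like case, lid shut and latch fastened (one fixed piece).
- keeper (a point): Centre of the loop's bar when seated in the catch on the lid's front edge, 59 mm in x from the case origin. 121 mm above the bench at the start (a springy gasket holds the lid 6 mm ajar here), 115 to 116 with the lid tight. Axes as the case. Catch: steel shelf 30 mm wide, its top 5 mm below this point; upright lip 7 mm high, 5 to 9 mm on the -x side; open for 28 mm behind the lip.
- loop_bar (a point): Middle of the bar at the latch loop's free end: steel, 10 mm thick, 48 mm long, an arm 6 mm thick and 126 mm long at each end, down to a pin on the lever. Swings freely; at the start it leans back on a stop, 10 to 25 degrees off upright, away from the lid. Pushed past upright towards the lid (keep above the lever's end) it falls and the bar lands behind the lip.
- lever (a joint): Lever angle, rad: 0 = fully down, pointing to the case's -x, 4 degrees above level; grows as raised, at most 1.40; starts at 1.20 to 1.36. Steel strip 6 mm thick, 28 mm wide, round end (10 mm thick) 85 mm from the pivot, between the loop's arms. Stays where left; needs up to 6 N at its end with the loop hooked, passes dead centre at 0.1, then holds.

How it is judged:
By the outcome, as a careful person would: the job done as asked, in the order asked, and still so for the second after the job is handed in, with the robot touching nothing.
It also fails if it takes over 42 s, if anything falls off the work surface, if the arm or the gripper's body presses on something with over 40 N, if the wrist force passes 120 N, or if a joint passes its speed limit or range.

## Robot

A 7-joint arm with a two-finger parallel gripper is mounted at the origin on the work surface. World frame = base frame: x ahead of the robot, y to its left, z up, the work surface at z = 0. Lengths are in m, angles in rad, forces in N, time in s.
With the tool pointing down it reaches from about 0.4 to 0.9 m from the base axis. Payload 5.6 kg.
Tool frame: the origin (TCP) lies on the centre line of the jaws, within the pads' length; the fingertips stand env.finger_overhang ahead of it and the grasp point (between the pads) lies 11 mm behind it (env.finger_overhang is the distance from the TCP to the fingertips, in m); z points along the fingers, y is the line along which they close (so a half turn about z gives the same grasp; the last joint's range is limited). The gripper opens to 92 mm and grips with 3 to 60 N. Pads are 20 mm wide; open, the fingers measure 128 mm over their backs; the gripper's body (75 mm by 189 mm) begins 69 mm behind the grasp point.
Start: joints at [1.232, 0.468, -0.012, 1.603, 0.006, 1.071, -0.056], TCP at [0.189, -0.622, 0.223] pointing down, gripper open.
Joint ranges: [-2.53, 2.53], [-0.31, 2.02], [-1.57, 1.55], [0.28, 2.44], [-1.29, 4.43], [0.15, 1.84], [-2.92, 2.92]. Speed limits (rad/s): [2.57, 2.57, 3.14, 3.14, 3.14, 3.14, 3.14].

## Interface

Orientations are given as a rotation vector (axis times angle).
In Python, from cell import env gives the robot as it stands.
- The arm moves only by the tool step_arm, never from a script. Its argument "plan" is a list of rows, each an object with "delta_pos": the shift along the tool's x, y, z in units of 30 mm (1.0 is 30 mm), a list of three; "angular": the turn, a rotation vector about the tool's x, y, z in units of 6 degrees (1.0 is 6 degrees), a list of three. In form: [{"delta_pos": [tx, ty, tz], "angular": [wx, wy, wz]}, ...]. A call has 1 to 20 rows; each row is the pose to reach, as a shift and turn from the pose commanded when the call began, along the tool's axes at that moment; what a row does not reach only later rows make up. A row lasts 1/12 s, in which the tool goes at most 41.7 mm and 7.16 degrees, less where a joint would pass 70% of its speed; a pose out of reach is approached as far as the arm can. A call with a gripper value outside its range is refused whole. "fingers" is the closure, from -1 (fully open) to 1 (shut), set as the call begins (left out, the last holds). The fingers move at their own pace and stop on an object; "force" is the grip in N (left out, the last holds). Time passes only in rows, so rows that repeat a pose let the fingers close. It gives the time, the measured TCP pose, the force, the opening and the grip force at its end, in the units of the state.
- env.observe(): the state, without advancing time (a new reading comes with each control period).
- env.capture(name): name is "scene" or "top" or "wrist"; returns a dict with "image" (384x512x3 uint8, blue, green, red), "range_z" (384x512 float32, m along the optical axis (not along the pixel's ray), 0 where there is no reading), "fovy" (degrees; the focal length in pixels is half the picture's height over the tangent of half this angle, whatever the lens; pixels are square), "cx", "cy" (the principal point, pixels), "origin" and "rotation" of the camera in the world; the wrist camera has in their place "mount" (4x4, takes a point from camera to tool coordinates, whose origin is the TCP and whose axes are the flange's). Camera axes: x right, y up, looking along -z (the intrinsics and any distortion apply to the point x, -y, -z); pixel columns grow to the right and rows downward; lengths in m; the calibration is good to about 2 mm. A picture is of the moment at which its call begins: read the wrist's pose just before it.
- env.hand_in(): hands the job in; it is judged then, once.
The state is a dict: "clock": time; "q": joint angles; "dq": joint speeds; "effort": joint torques, N m; "tool_pos": TCP position; "eef_rot": TCP orientation; "wrist_force": force on the tool from outside, world axes, zero at the start; "wrist_torque": the same for the moment, N m; "finger_gap": opening from 0.0 (shut) to 1.0 (fully open); "gripper_force": force on a finger pad.
Only numpy, scipy, OpenCV 4.12 (cv2) and the standard library are available. Lean on these libraries where they do the work, as an engineer would, in place of code of your own. Each camera call takes 0.05 s, during which the arm holds its last target. There are 200 camera calls.

## Working session

There is one attempt and no reset: what is moved stays moved. The work goes in short steps, Python scripts to look and compute and a tool call to move; the robot and the scene stay as the last step left them, time stands still between calls to the robot, and variables do not carry over. Pictures are saved under pics/ and viewed, at most 10 in all, crops included, and the job is handed in when it is done.

Besides the shell and the picture viewer there is one more tool, called by a JSON object that holds its "method" and its "body". step_arm: Moves the arm, as the interface text tells. Its arguments: {"type":"object","properties":{"plan":{"type":"array","items":{"type":"object","properties":{"delta_pos":{"type":"array","items":{"type":"number"}},"angular":{"type":"array","items":{"type":"number"}}}}},"fingers":{"type":"number"},"force":{"type":"number"}},"required":["plan"]}

```bash
ls; mkdir -p pics
cat > h.py <<'E'
import numpy as np,cv2
from cell import env
def cap(n):
    s=env.observe(); c=env.capture(n); c['state']=s
    if 'mount' in c:
        R,_=cv2.Rodrigues(np.array(s['eef_rot'],float)); T=np.eye(4);T[:3,:3]=R;T[:3,3]=s['tool_pos']
        M=T@np.array(c['mount']); c['origin']=M[:3,3];c['rotation']=M[:3,:3]
    return c
def cloud(c):
    h,w=c['range_z'].shape; f=h/2/np.tan(np.radians(c['fovy'])/2)
    v,u=np.mgrid[:h,:w]; z=c['range_z']
    P=np.stack([(u-c['cx'])/f*z,-(v-c['cy'])/f*z,-z],-1)
    P=P@np.array(c['rotation']).T+np.array(c['origin']); P[z==0]=np.nan
    return P
E
python3 - <<'E'
from h import *
print({k:np.round(v,3) for k,v in env.observe().items()},env.finger_overhang)
ims=[]
for n in("scene","top"):
    c=cap(n); print(n,{k:v for k,v in c.items() if k not in('image','range_z','state')}, (c['range_z']==0).mean())
    np.savez(n+'.npz',img=c['image'],P=cloud(c),**{k:np.array(c[k]) for k in('range_z','fovy','cx','cy','origin','rotation')})
    cv2.imwrite(f'pics/{n}0.png',c['image'])
E
```

```text
pics
{'clock': np.float64(0.0), 'q': array([ 1.232,  0.468, -0.012,  1.604,  0.006,  1.071, -0.056]), 'dq': array([ 0.   , -0.002, -0.001, -0.   , -0.001,  0.   , -0.002]), 'effort': array([ 1.0000e-03, -5.2057e+01, -1.2000e-02, -2.4374e+01, -5.7000e-02,
        1.7000e-02,  0.0000e+00]), 'tool_pos': array([ 0.189, -0.621,  0.222]), 'eef_rot': array([-3.106e+00, -4.630e-01,  1.000e-03]), 'wrist_force': array([ 0.735,  0.762, -0.321]), 'wrist_torque': array([-0.   , -0.011, -0.076]), 'gripper_force': np.float64(0.0), 'finger_gap': np.float64(1.001)} 0.008
scene {'fovy': 56.461564327992036, 'cx': 259.1365215230516, 'cy': 190.02280944339003, 'origin': array([ 0.93455113, -0.27826365,  0.57075792]), 'rotation': array([0.68745246, 0.32492951, 0.81358584])} 0.0037434895833333335Traceback (most recent call last):
  File "<stdin>", line 6, in <module>
  File "h.py", line 13, in cloud
    P=P@np.array(c['rotation']).T+np.array(c['origin']); P[z==0]=np.nan
      ~~~~~~~~~~~~~~~~~~~~~~~~~~~^~~~~~~~~~~~~~~~~~~~~~
ValueError: operands could not be broadcast together with shapes (384,512) (3,)
```

```bash
sed -i "s/^    return c$/    r=np.array(c['rotation']); c['rotation']=cv2.Rodrigues(r)[0] if r.size==3 else r\n    return c/" h.py
python3 - <<'E'
from h import *
for n in("scene","top"):
    c=cap(n); print(n,{k:v for k,v in c.items() if k not in('image','range_z','state')}, (c['range_z']==0).mean())
    np.savez(n+'.npz',img=c['image'],P=cloud(c),**{k:np.array(c[k]) for k in('range_z','fovy','cx','cy','origin','rotation')})
    cv2.imwrite(f'pics/{n}0.png',c['image'])
E
```

```text
scene {'fovy': 56.461564327992036, 'cx': 259.1365215230516, 'cy': 190.02280944339003, 'origin': array([ 0.93455113, -0.27826365,  0.57075792]), 'rotation': array([[ 0.65430313, -0.55494433,  0.51373553],
       [ 0.75616763,  0.48899419, -0.43485077],
       [-0.00989572,  0.6729944 ,  0.73958137]])} 0.004175821940104167
top {'fovy': 54.57659553880859, 'cx': 249.6968287443772, 'cy': 193.34289324695905, 'origin': array([ 0.5077306 , -0.02338822,  0.7622758 ]), 'rotation': array([[ 5.10542262e-04,  9.96992517e-01, -7.74961951e-02],
       [-9.98846041e-01, -3.21327589e-03, -4.79193221e-02],
       [-4.80242223e-02,  7.74312325e-02,  9.95840388e-01]])} 0.004002888997395833
```

View pics/scene0.png

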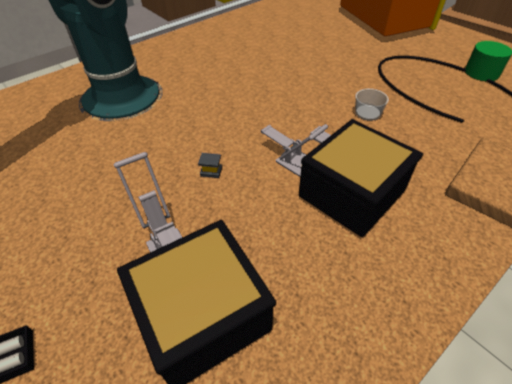

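View pics/top0.png

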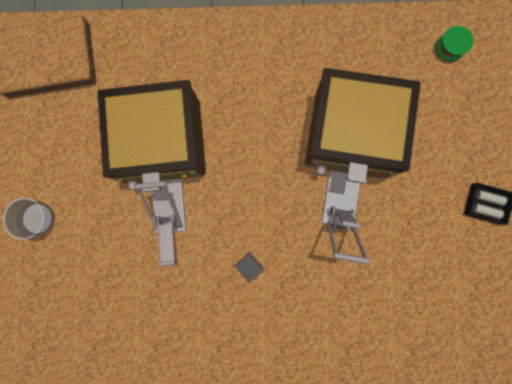

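The open case is the right one in "top" (loop bar at px (335..368, 259), catch at (357,172)) and the near one in "scene" (bar at (118..146, 159)); the other case's latch is fastened.

```bash
cat >> h.py <<'E'
def ray(c,u,v):
    f=192/np.tan(np.radians(float(c['fovy']))/2)
    d=c['rotation']@np.array([(u-c['cx'])/f,-(v-c['cy'])/f,-1]); return np.array(c['origin']),d/np.linalg.norm(d)
def tri(r1,r2):
    (o,d),(p,e)=r1,r2; A=np.stack([d,-e],1); t=np.linalg.lstsq(A,p-o,rcond=None)[0]
    a,b=o+t[0]*d,p+t[1]*e; return (a+b)/2,np.linalg.norm(a-b)
E
python3 - <<'E'
from h import *
t=np.load('top.npz');s=np.load('scene.npz')
for a,b in[((336,258),(119,163)),((367,260),(147,155)),((351.5,259),(133,159))]:
    p,e=tri(ray(t,*a),ray(s,*b));print('bar',p.round(4),e.round(4))
P=t['P'];hsv=cv2.cvtColor(t['img'],cv2.COLOR_BGR2HSV)
for nm,D in(('top',t),('scene',s)):
    P=D['P'];hsv=cv2.cvtColor(D['img'],cv2.COLOR_BGR2HSV)
    R=(P[...,0]>.3)&(P[...,0]<.95)&(P[...,1]<-.05)&(P[...,1]>-.45)
    g=R&(hsv[...,1]>90)&(P[...,2]>.09)
    k=(R&(P[...,2]>.105)&(hsv[...,2]<60))|g
    for n2,m in(('gold',g),('lid',k)):
        q=P[m]; r=cv2.minAreaRect(q[:,:2].astype(np.float32)*1000); print(nm,n2,m.sum(),r,np.median(q[:,2]))
    st=R&(hsv[...,1]<60)&(hsv[...,2]>80)&(P[...,2]>.02)
    q=P[st]; 
    hh=q[(q[:,2]>.1)];print(nm,'steel',len(q)); 
    for lo,hi in((.03,.06),(.06,.09),(.09,.11),(.11,.135),(.135,.155),(.155,.18),(.18,.3)):
        w=q[(q[:,2]>lo)&(q[:,2]<hi)]
        if len(w): print(lo,hi,len(w),w.mean(0).round(3),w.min(0).round(3),w.max(0).round(3))
a=cv2.resize(t['img'][150:280,290:420],None,fx=4.5,fy=4.5,interpolation=2)
b=cv2.resize(s['img'][140:260,90:210],None,fx=4.5,fy=4.5,interpolation=2)
h=min(len(a),len(b));cv2.imwrite('pics/crop1.png',cv2.resize(np.hstack([a[:h],b[:h]]),None,fx=.7,fy=.7))
E
```

```text
bar [ 0.4425 -0.1525  0.1459] 0.0392
bar [ 0.4631 -0.1528  0.1789] 0.0493
bar [ 0.4512 -0.153   0.1594] 0.0063
top gold 7383 ((608.3568725585938, -180.5633087158203), (172.57176208496094, 327.7015380859375), 80.50747680664062) 0.1187574081766073
top lid 9082 ((608.3568725585938, -180.5633087158203), (172.57176208496094, 327.7015380859375), 80.50747680664062) 0.11877717186308462
top steel 1179
0.03 0.06 245 [ 0.547 -0.152  0.05 ] [ 0.492 -0.214  0.031] [ 0.616 -0.117  0.06 ]
0.06 0.09 102 [ 0.521 -0.161  0.075] [ 0.48  -0.247  0.06 ] [ 0.618 -0.11   0.09 ]
0.09 0.11 69 [ 0.51  -0.164  0.1  ] [ 0.472 -0.202  0.09 ] [ 0.608 -0.133  0.11 ]
0.11 0.135 495 [ 0.568 -0.173  0.119] [ 0.462 -0.196  0.11 ] [ 0.612 -0.131  0.135]
0.135 0.155 27 [ 0.461 -0.155  0.147] [ 0.453 -0.18   0.136] [ 0.469 -0.13   0.155]
0.155 0.18 201 [ 0.452 -0.154  0.166] [ 0.444 -0.18   0.156] [ 0.461 -0.127  0.17 ]
scene gold 9799 ((615.2432861328125, -181.59304809570312), (172.1221466064453, 320.4789123535156), 80.36997985839844) 0.11787518187513052
scene lid 14022 ((615.521240234375, -181.64019775390625), (172.1221466064453, 321.042724609375), 80.36997985839844) 0.11743318844047648
scene steel 1519
0.03 0.06 130 [ 0.519 -0.175  0.049] [ 0.493 -0.19   0.032] [ 0.537 -0.137  0.06 ]
0.06 0.09 321 [ 0.516 -0.166  0.075] [ 0.481 -0.188  0.06 ] [ 0.53  -0.135  0.09 ]
0.09 0.11 223 [ 0.507 -0.165  0.1  ] [ 0.473 -0.185  0.09 ] [ 0.521 -0.134  0.11 ]
0.11 0.135 585 [ 0.557 -0.172  0.118] [ 0.463 -0.195  0.11 ] [ 0.612 -0.132  0.134]
0.135 0.155 64 [ 0.464 -0.158  0.145] [ 0.455 -0.182  0.135] [ 0.472 -0.131  0.155]
0.155 0.18 173 [ 0.457 -0.156  0.164] [ 0.447 -0.182  0.156] [ 0.464 -0.128  0.167]
```

View pics/crop1.png

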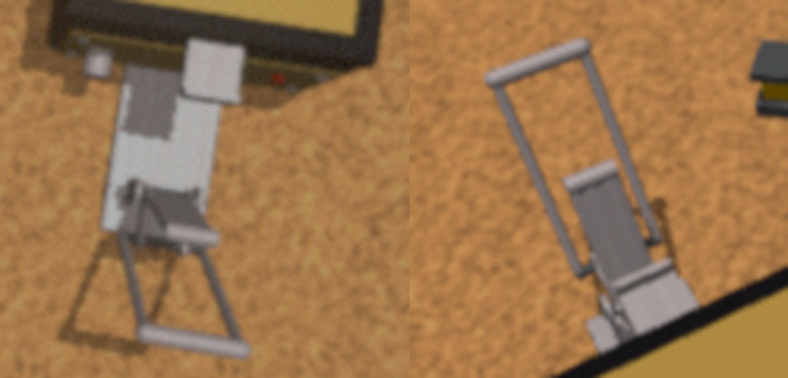

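Run:
```python
from h import *
t=np.load('top.npz');s=np.load('scene.npz')
for a,b in[((336,258),(147,155)),((367,260),(119,163)),((351.5,259),(133,159))]:
    p,e=tri(ray(t,*a),ray(s,*b));print('bar',p.round(4),e.round(4))
for nm,D in(('top',t),('scene',s)):
    P=D['P'];hsv=cv2.cvtColor(D['img'],cv2.COLOR_BGR2HSV)
    R=(P[...,0]>.3)&(P[...,0]<.95)&(P[...,1]<-.05)&(P[...,1]>-.35)
    k=(R&(P[...,2]>.105)&(P[...,0]>.57)&(P[...,2]<.135)&((hsv[...,2]<60)|(hsv[...,1]>90))).astype(np.uint8)
    n,l,st,_=cv2.connectedComponentsWithStats(k); i=1+st[1:,4].argmax(); q=P[l==i]
    print(nm,'lid',cv2.minAreaRect(q[:,:2].astype(np.float32)*1000),np.median(q[:,2]))
    A=np.c_[q[:,:2],np.ones(len(q))];print('plane',np.linalg.lstsq(A,q[:,2],rcond=None)[0])
    steel=R&(hsv[...,1]<70)&(hsv[...,2]>70)
    q=P[steel&(P[...,2]>.157)]
    m=q.mean(0);v=np.linalg.svd(q-m)[2][0];pr=(q-m)@v;print('bar',m.round(4),v.round(3),pr.min().round(4),pr.max().round(4),'ztop',np.percentile(q[:,2],95))
    yaw=np.radians(-9.5);X=np.array([np.cos(yaw),np.sin(yaw),0]);Y=np.array([-X[1],X[0],0])
    bm=np.array([.454,-.155,0])
    q=P[steel&(P[...,2]>.015)]; L=np.c_[(q-bm)@X,(q-bm)@Y,q[:,2]]
    for lo in np.arange(-.02,.18,.01):
        w=L[(L[:,0]>=lo)&(L[:,0]<lo+.01)&(abs(L[:,1])<.06)]
        c=w[abs(w[:,1])<.012]
        if len(w):print(round(lo,2),len(w),'y',np.percentile(w[:,1],[2,98]).round(3),'z',np.percentile(w[:,2],[2,50,98]).round(3),'ctr z',np.percentile(c[:,2],[5,50,95]).round(3) if len(c) else '')
```

```text
bar [ 0.4526 -0.129   0.155 ] 0.0075
bar [ 0.45   -0.1763  0.1639] 0.0056
bar [ 0.4512 -0.153   0.1594] 0.0063
top lid ((689.2507934570312, -194.08944702148438), (172.57176208496094, 163.66757202148438), 80.50747680664062) 0.1188352465693926
plane [-0.03261566  0.0051135   0.1420595 ]
bar [ 0.4523 -0.1537  0.1659] [-0.162 -0.987 -0.003] -0.0269 0.0285 ztop 0.1679691403583889
-0.01 147 y [-0.025  0.027] z [0.164 0.166 0.169] ctr z [0.165 0.167 0.168]
0.0 89 y [-0.024  0.026] z [0.141 0.164 0.167] ctr z [0.163 0.165 0.167]
0.01 33 y [-0.024  0.027] z [0.113 0.126 0.137] ctr z 
0.02 25 y [-0.024  0.027] z [0.093 0.102 0.114] ctr z 
0.03 29 y [-0.024  0.027] z [0.065 0.078 0.09 ] ctr z 
0.04 107 y [-0.023  0.026] z [0.047 0.053 0.127] ctr z [0.047 0.124 0.127]
0.05 110 y [-0.011  0.015] z [0.043 0.123 0.128] ctr z [0.104 0.125 0.127]
0.06 105 y [-0.011  0.021] z [0.034 0.077 0.1  ] ctr z [0.069 0.084 0.1  ]
0.07 105 y [-0.019  0.023] z [0.02  0.048 0.064] ctr z [0.041 0.048 0.064]
0.08 12 y [-0.019  0.021] z [0.026 0.044 0.049] ctr z [0.046 0.046 0.046]
0.12 65 y [-0.013  0.016] z [0.113
[... 868 characters left out ...]
026] z [0.047 0.059 0.074] ctr z 
0.05 169 y [-0.021  0.02 ] z [0.045 0.12  0.126] ctr z [0.11  0.121 0.125]
0.06 285 y [-0.013  0.013] z [0.076 0.094 0.113] ctr z [0.079 0.095 0.111]
0.07 183 y [-0.019  0.013] z [0.044 0.066 0.08 ] ctr z [0.058 0.067 0.077]
0.08 44 y [-0.021 -0.011] z [0.022 0.041 0.047] ctr z [0.036 0.043 0.047]
0.12 8 y [-0.014  0.014] z [0.117 0.122 0.123] ctr z [0.121 0.122 0.123]
0.13 162 y [-0.014  0.014] z [0.114 0.116 0.123] ctr z [0.114 0.116 0.123]
0.14 109 y [-0.014  0.015] z [0.113 0.115 0.116] ctr z [0.113 0.115 0.116]
0.15 89 y [-0.014  0.015] z [0.113 0.114 0.116] ctr z [0.113 0.114 0.115]
0.16 1 y [0.001 0.001] z [0.118 0.118 0.118] ctr z [0.118 0.118 0.118]
```

```bash
cat >> h.py <<'E'
yaw=np.radians(-9.5);CX=np.array([np.cos(yaw),np.sin(yaw),0]);CY=np.array([-CX[1],CX[0],0])
B=np.array([.454,-.155,0])
def goto(pts,rot=True):
    "(s, ztip) in case frame -> step units from the current pose; tool x along case x"
    s=env.observe();R=cv2.Rodrigues(np.array(s['eef_rot'],float))[0];p=np.array(s['tool_pos'])
    print('now s,y,ztip',((p-B)@CX).round(4),((p-B)@CY).round(4),(p[2]-.008).round(4),'F',np.round(s['wrist_force'],1),'t',s['clock'],'gap',s['finger_gap'])
    Rt=np.stack([CX,-CY,[0,0,-1]],1)
    print('ang',(np.degrees(cv2.Rodrigues(R.T@Rt)[0].ravel())/6).round(2))
    for a,z in pts: print((a,z),(R.T@(B+a*CX+[0,0,z+.008]-p)/.03).round(2))
E
python3 - <<'E'
from h import *
goto([(-.055,.215)])
E
```

```text
now s,y,ztip -0.1841 -0.5037 0.2139 F [-0.4 -0.4 -0.2] t 0.15 gap 1.001604561096245
ang [-0.01  0.    4.41]
(-0.055, 0.215) [ 11.33 -13.12  -0.02]
```

{"method": "step_arm", "body": {"plan": [{"delta_pos": [5.6,-6.5,-0.3],"angular": [0,0,2.2]},{"delta_pos": [5.6,-6.5,-0.3],"angular": [0,0,2.2]},{"delta_pos": [5.6,-6.5,-0.3],"angular": [0,0,2.2]},{"delta_pos": [5.6,-6.5,-0.3],"angular": [0,0,2.2]},{"delta_pos": [5.6,-6.5,-0.3],"angular": [0,0,2.2]},{"delta_pos": [5.6,-6.5,-0.3],"angular": [0,0,2.2]},{"delta_pos": [11.33,-13.12,-0.02],"angular": [0,0,4.41]},{"delta_pos": [11.33,-13.12,-0.02],"angular": [0,0,4.41]},{"delta_pos": [11.33,-13.12,-0.02],"angular": [0,0,4.41]},{"delta_pos": [11.33,-13.12,-0.02],"angular": [0,0,4.41]},{"delta_pos": [11.33,-13.12,-0.02],"angular": [0,0,4.41]},{"delta_pos": [11.33,-13.12,-0.02],"angular": [0,0,4.41]},{"delta_pos": [11.33,-13.12,-0.02],"angular": [0,0,4.41]},{"delta_pos": [11.33,-13.12,-0.02],"angular": [0,0,4.41]},{"delta_pos": [11.33,-13.12,-0.02],"angular": [0,0,4.41]},{"delta_pos": [11.33,-13.12,-0.02],"angular": [0,0,4.41]},{"delta_pos": [11.33,-13.12,-0.02],"angular": [0,0,4.41]},{"delta_pos": [11.33,-13.12,-0.02],"angular": [0,0,4.41]}], "fingers": 1, "force": 20}}

```text
clock: 1.65
tool_pos: [0.3993, -0.1475, 0.2231]
eef_rot: [3.13, -0.265, -0.0]
wrist_force: [0.0, -0.4, -0.3]
finger_gap: 0.006
gripper_force: 0.0
```

{"method": "step_arm", "body": {"plan": [{"delta_pos": [0,0,1.1],"angular": [0,0,0]},{"delta_pos": [0,0,2.2],"angular": [0,0,0]},{"delta_pos": [0,0,2.2],"angular": [0,0,0]},{"delta_pos": [0.5,0,2.2],"angular": [0,0,0]},{"delta_pos": [1.0,0,2.2],"angular": [0,0,0]},{"delta_pos": [1.3,0,2.2],"angular": [0,0,0]},{"delta_pos": [1.5,0,2.2],"angular": [0,0,0]},{"delta_pos": [1.7,0,2.2],"angular": [0,0,0]},{"delta_pos": [1.9,0,2.2],"angular": [0,0,0]},{"delta_pos": [2.1,0,2.2],"angular": [0,0,0]},{"delta_pos": [2.3,0,2.2],"angular": [0,0,0]},{"delta_pos": [2.5,0,2.2],"angular": [0,0,0]}]}}

```text
clock: 2.65
tool_pos: [0.4743, -0.1587, 0.1573]
eef_rot: [3.131, -0.261, 0.0]
wrist_force: [-1.0, 0.7, 0.5]
finger_gap: 0.004
gripper_force: 0.0
```

Run:
```python
from h import *
goto([(.08,.15)])
c=cap('scene');cv2.imwrite('pics/s2.png',cv2.resize(c['image'][100:280,60:240],None,fx=3,fy=3))
```

```text
now s,y,ztip 0.0206 -0.0003 0.1493 F [-1.   0.7  0.5] t 2.65 gap 0.0044182646174004804
ang [ 0. -0. -0.]
(0.08, 0.15) [ 1.98 -0.01 -0.02]
```

View pics/s2.png

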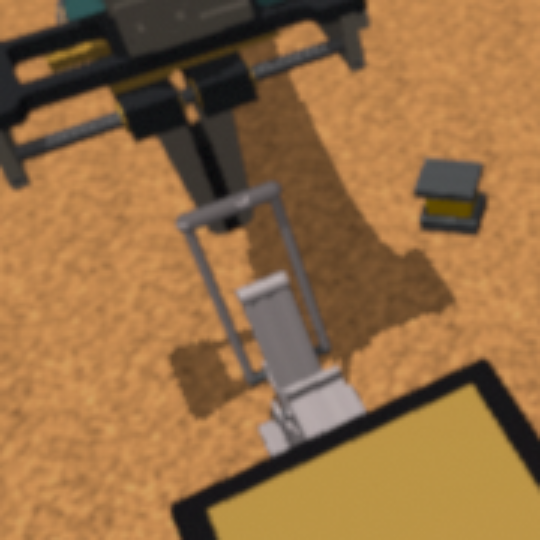

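The closed fingers are behind the bar (crop px (230,205)) and the loop is swinging up toward the lid. I'll keep pushing.

{"method": "step_arm", "body": {"plan": [{"delta_pos": [0.15,0,0],"angular": [0,0,0]},{"delta_pos": [0.3,0,0],"angular": [0,0,0]},{"delta_pos": [0.45,0,0],"angular": [0,0,0]},{"delta_pos": [0.6,0,0],"angular": [0,0,0]},{"delta_pos": [0.75,0,0],"angular": [0,0,0]},{"delta_pos": [0.9,0,0],"angular": [0,0,0]},{"delta_pos": [1.05,0,0],"angular": [0,0,0]},{"delta_pos": [1.2,0,0],"angular": [0,0,0]},{"delta_pos": [1.35,0,0],"angular": [0,0,0]},{"delta_pos": [1.5,0,0],"angular": [0,0,0]},{"delta_pos": [1.65,0,0],"angular": [0,0,0]},{"delta_pos": [1.65,0,0],"angular": [0,0,0]},{"delta_pos": [1.65,0,0],"angular": [0,0,0]},{"delta_pos": [1.65,0,0],"angular": [0,0,0]},{"delta_pos": [1.65,0,0],"angular": [0,0,0]}]}}

```text
clock: 3.95
tool_pos: [0.5224, -0.1667, 0.1571]
eef_rot: [3.131, -0.261, -0.0]
wrist_force: [0.3, -0.9, 0.0]
finger_gap: 0.008
gripper_force: 0.0
```

Run:
```python
from h import *
goto([(.078,.11)])
c=cap('scene');cv2.imwrite('pics/s3.png',cv2.resize(c['image'][100:280,60:240],None,fx=3,fy=3))
P=cloud(c);hsv=cv2.cvtColor(c['image'],cv2.COLOR_BGR2HSV)
q=P[(hsv[...,1]<70)&(hsv[...,2]>70)&(P[...,2]>.015)&(P[...,2]<.143)];L=np.c_[(q-B)@CX,(q-B)@CY,q[:,2]]
for lo in np.arange(0,.18,.01):
    w=L[(L[:,0]>=lo)&(L[:,0]<lo+.01)&(abs(L[:,1])<.04)];k=w[abs(w[:,1])<.012]
    if len(w):print(round(lo,2),len(w),'y',np.percentile(w[:,1],[2,98]).round(3),'z',np.percentile(w[:,2],[2,50,98]).round(3),'c',np.percentile(k[:,2],[5,50,95]).round(3) if len(k) else '')
```

```text
now s,y,ztip 0.0694 -0.0003 0.1491 F [ 0.3 -0.9  0. ] t 3.95 gap 0.007731799199710702
ang [ 0.  0. -0.]
(0.078, 0.11) [ 0.29 -0.01  1.3 ]
0.04 11 y [-0.022  0.016] z [0.046 0.047 0.051] c 
0.05 124 y [-0.024  0.022] z [0.046 0.116 0.125] c [0.11  0.119 0.124]
0.06 304 y [-0.013  0.014] z [0.06  0.094 0.117] c [0.079 0.095 0.113]
0.07 188 y [-0.022  0.022] z [0.044 0.066 0.078] c [0.058 0.067 0.077]
0.08 32 y [-0.025  0.025] z [0.018 0.047 0.077] c [0.042 0.043 0.045]
0.09 10 y [-0.026  0.026] z [0.078 0.08  0.085] c 
0.1 15 y [-0.026  0.026] z [0.084 0.089 0.092] c 
0.11 12 y [-0.025  0.025] z [0.091 0.095 0.1  ] c 
0.12 27 y [-0.026  0.025] z [0.1   0.12  0.122] c [0.12  0.121 0.122]
0.13 175 y [-0.025  0.024] z [0.108 0.115 0.123] c [0.113 0.115 0.122]
0.14 55 y [-0.026  0.025] z [0.114 0.123 0.125] c [0.115 0.123 0.125]
0.15 255 y [-0.026  0.025] z [0.113 0.121 0.125] c [0.113 0.119 0.124]
0.16 5 y [-0.031  0.012] z [0.117 0.118 0.119] c [0.118 0.118 0.119]
```

View pics/s3.png

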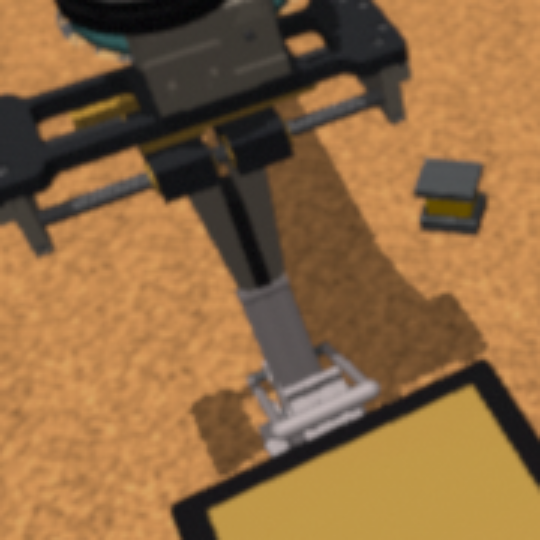

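The bar has landed behind the lip: s≈0.15, its top at z 0.124, the lip at s≈0.126. The lever is still up. Next I'll push the lever along its arc, from the lid side.

{"method": "step_arm", "body": {"plan": [{"delta_pos": [0.35,0,0],"angular": [0,0,0]},{"delta_pos": [0.35,0,0.6],"angular": [0,0,0]},{"delta_pos": [0.35,0,1.16],"angular": [0,0,0]},{"delta_pos": [0.35,0,1.2],"angular": [0,0,0]},{"delta_pos": [0.22,0,1.2],"angular": [0,0,0]},{"delta_pos": [0,0,1.22],"angular": [0,0,0]},{"delta_pos": [-0.21,0,1.25],"angular": [0,0,0]},{"delta_pos": [-0.41,0,1.33],"angular": [0,0,0]},{"delta_pos": [-0.61,0,1.42],"angular": [0,0,0]},{"delta_pos": [-0.8,0,1.54],"angular": [0,0,0]},{"delta_pos": [-0.98,0,1.66],"angular": [0,0,0]},{"delta_pos": [-1.14,0,1.8],"angular": [0,0,0]},{"delta_pos": [-1.3,0,1.95],"angular": [0,0,0]},{"delta_pos": [-1.3,0,1.95],"angular": [0,0,0]}]}}

```text
clock: 5.17
tool_pos: [0.4825, -0.1601, 0.0976]
eef_rot: [-3.131, 0.261, 0.004]
wrist_force: [0.2, -0.4, 0.0]
finger_gap: 0.005
gripper_force: 0.0
```

Run:
```python
from h import *
goto([(.0226,.0801),(.0165,.0685),(.0127,.056),(.0114,.0482),(.0114,.044)])
c=cap('scene');cv2.imwrite('pics/s4.png',cv2.resize(c['image'][100:280,60:240],None,fx=3,fy=3))
```

```text
now s,y,ztip 0.029 -0.0003 0.0896 F [ 0.2 -0.4  0. ] t 5.1667 gap 0.0051953123901675394
ang [-0.    0.02 -0.  ]
(0.0226, 0.0801) [-0.21 -0.01  0.32]
(0.0165, 0.0685) [-0.41 -0.01  0.7 ]
(0.0127, 0.056) [-0.54 -0.01  1.12]
(0.0114, 0.0482) [-0.58 -0.01  1.38]
(0.0114, 0.044) [-0.58 -0.01  1.52]
```

View pics/s4.png

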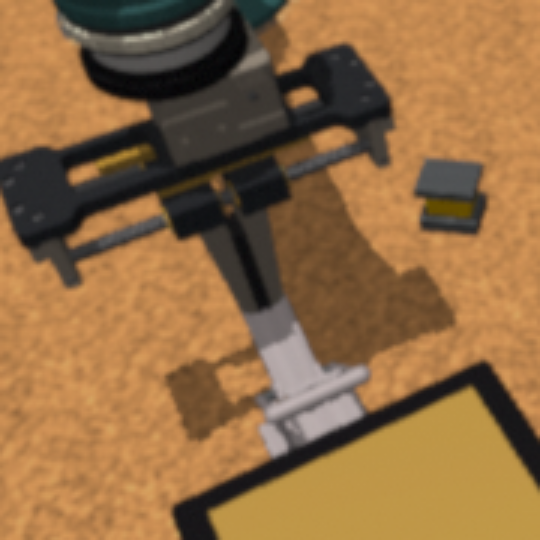

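Run:
```python
from h import *
for n in('scene','top'):
    c=cap(n)
    P=cloud(c);hsv=cv2.cvtColor(c['image'],cv2.COLOR_BGR2HSV)
    q=P[(hsv[...,1]<70)&(hsv[...,2]>70)&(P[...,2]>.015)&(P[...,2]<.143)];L=np.c_[(q-B)@CX,(q-B)@CY,q[:,2]]
    for lo in np.arange(.08,.17,.005):
        w=L[(L[:,0]>=lo)&(L[:,0]<lo+.005)&(abs(L[:,1])<.035)];k=w[abs(w[:,1])<.01];e=w[abs(w[:,1])>.018]
        f=lambda a:np.percentile(a[:,2],[5,50,95]).round(3) if len(a) else ''
        if len(w):print(n,round(lo,3),len(w),'c',f(k),'ends',f(e))
```

```text
scene 0.08 9 c  ends [0.033 0.038 0.061]
scene 0.085 16 c  ends [0.02  0.035 0.07 ]
scene 0.09 3 c  ends [0.074 0.074 0.076]
scene 0.095 3 c  ends [0.078 0.078 0.079]
scene 0.1 1 c  ends [0.084 0.084 0.084]
scene 0.105 1 c  ends [0.087 0.087 0.087]
scene 0.11 3 c  ends [0.094 0.094 0.095]
scene 0.115 2 c  ends [0.096 0.097 0.098]
scene 0.125 17 c [0.118 0.119 0.12 ] ends 
scene 0.13 38 c [0.119 0.12  0.121] ends [0.121 0.121 0.121]
scene 0.135 100 c [0.117 0.122 0.123] ends [0.12  0.122 0.123]
scene 0.14 166 c [0.111 0.116 0.122] ends [0.116 0.12  0.121]
scene 0.145 58 c [0.111 0.112 0.113] ends 
scene 0.15 54 c [0.111 0.112 0.113] ends 
scene 0.155 28 c [0.111 0.112 0.113] ends 
scene 0.16 5 c [0.116 0.116 0.116] ends 
top 0.08 25 c  ends [0.048 0.067 0.071]
top 0.085 16 c  ends [0.069 0.073 0.076]
top 0.09 19 c  ends [0.075 0.078 0.081]
top 0.095 17 c  ends [0.08  0.083 0.086]
top 0.1 19 c  ends [0.086 0.089 0.091]
top 0.105 20 c  ends [0.089 0.094 0.097]
top 0.11 18 c  ends [0.097 0.099 0.101]
top 0.115 20 c  ends [0.101 0.104 0.108]
top 0.12 23 c [0.109 0.112 0.12 ] ends [0.107 0.11  0.112]
top 0.125 98 c [0.113 0.12  0.123] ends [0.112 0.116 0.12 ]
top 0.13 106 c [0.121 0.123 0.124] ends [0.119 0.123 0.125]
top 0.135 66 c [0.12  0.122 0.124] ends [0.119 0.121 0.124]
top 0.14 50 c [0.111 0.113 0.115] ends 
top 0.145 52 c [0.112 0.113 0.115] ends 
top 0.15 70 c [0.034 0.113 0.114] ends [0.016 0.037 0.075]
top 0.155 57 c [0.112 0.115 0.118] ends [0.061 0.084 0.093]
```

The bar is hooked behind the lip (s≈0.136, resting on the shelf) and the lid is coming down. I'll press on to the end.

{"method": "step_arm", "body": {"plan": [{"delta_pos": [-0.1,0,0.16],"angular": [0,0,0]},{"delta_pos": [-0.21,0,0.32],"angular": [0,0,0]},{"delta_pos": [-0.31,0,0.5],"angular": [0,0,0]},{"delta_pos": [-0.41,0,0.7],"angular": [0,0,0]},{"delta_pos": [-0.48,0,0.9],"angular": [0,0,0]},{"delta_pos": [-0.54,0,1.12],"angular": [0,0,0]},{"delta_pos": [-0.57,0,1.25],"angular": [0,0,0]},{"delta_pos": [-0.58,0,1.38],"angular": [0,0,0]},{"delta_pos": [-0.58,0,1.45],"angular": [0,0,0]},{"delta_pos": [-0.58,0,1.45],"angular": [0,0,0]},{"delta_pos": [-0.58,0,1.45],"angular": [0,0,0]}]}}

```text
clock: 6.23
tool_pos: [0.4663, -0.1573, 0.0561]
eef_rot: [3.13, -0.261, -0.003]
wrist_force: [-5.3, 0.5, 17.4]
finger_gap: 0.006
gripper_force: 8.0
```

{"method": "step_arm", "body": {"plan": [{"delta_pos": [0,0,-0.05],"angular": [0,0,0]},{"delta_pos": [0,0,0.1],"angular": [0,0,0]},{"delta_pos": [0,0,0.1],"angular": [0,0,0]},{"delta_pos": [0,0,-0.5],"angular": [0,0,0]},{"delta_pos": [0,0,-1.5],"angular": [0,0,0]},{"delta_pos": [-1,0,-3],"angular": [0,0,0]},{"delta_pos": [-3,0,-5],"angular": [0,0,0]},{"delta_pos": [-3,0,-5],"angular": [0,0,0]},{"delta_pos": [-3,0,-5],"angular": [0,0,0]},{"delta_pos": [-3,0,-5],"angular": [0,0,0]},{"delta_pos": [-3,0,-5],"angular": [0,0,0]},{"delta_pos": [-3,0,-5],"angular": [0,0,0]}]}}

```text
clock: 7.23
tool_pos: [0.3786, -0.1426, 0.2043]
eef_rot: [-3.13, 0.26, 0.001]
wrist_force: [-0.0, 0.1, 0.4]
finger_gap: 0.005
gripper_force: 0.0
```

Run:
```python
from h import *
goto([])
for n in('scene','top'):
    c=cap(n)
    if n=='scene': cv2.imwrite('pics/s5.png',cv2.resize(c['image'][100:280,60:240],None,fx=3,fy=3))
    P=cloud(c);hsv=cv2.cvtColor(c['image'],cv2.COLOR_BGR2HSV)
    q=P[(hsv[...,1]<70)&(hsv[...,2]>70)&(P[...,2]>.015)&(P[...,2]<.143)];L=np.c_[(q-B)@CX,(q-B)@CY,q[:,2]]
    for lo in np.r_[np.arange(-.02,.07,.02),np.arange(.12,.16,.005)]:
        w=L[(L[:,0]>=lo)&(L[:,0]<lo+.005)&(abs(L[:,1])<.035)];k=w[abs(w[:,1])<.01];e=w[abs(w[:,1])>.018]
        f=lambda a:np.percentile(a[:,2],[5,50,95]).round(3) if len(a) else ''
        if len(w):print(n,round(lo,3),len(w),'c',f(k),'ends',f(e))
```

```text
now s,y,ztip -0.0764 -0.0002 0.1963 F [-0.   0.1  0.4] t 7.2333 gap 0.0054485140502221726
ang [-0.    0.01 -0.  ]
scene 0.0 30 c [0.045 0.047 0.048] ends 
scene 0.02 25 c [0.044 0.045 0.046] ends 
scene 0.04 34 c [0.043 0.044 0.045] ends 
scene 0.06 37 c [0.041 0.042 0.044] ends 
scene 0.125 17 c [0.115 0.116 0.117] ends 
scene 0.13 37 c [0.115 0.117 0.118] ends [0.117 0.118 0.119]
scene 0.135 118 c [0.109 0.118 0.12 ] ends [0.115 0.118 0.12 ]
scene 0.14 152 c [0.108 0.112 0.118] ends [0.113 0.117 0.118]
scene 0.145 51 c [0.108 0.109 0.11 ] ends 
scene 0.15 48 c [0.108 0.109 0.11 ] ends 
scene 0.155 31 c [0.108 0.11  0.11 ] ends 
scene 0.16 3 c [0.113 0.113 0.114] ends 
top 0.0 39 c [0.045 0.047 0.049] ends 
top 0.02 42 c [0.045 0.047 0.048] ends 
top 0.04 39 c [0.043 0.045 0.047] ends 
top 0.06 69 c [0.042 0.044 0.045] ends [0.017 0.022 0.027]
top 0.12 31 c [0.106 0.11  0.118] ends [0.101 0.104 0.107]
top 0.125 98 c [0.11  0.117 0.119] ends [0.107 0.111 0.119]
top 0.13 103 c [0.118 0.12  0.122] ends [0.117 0.12  0.122]
top 0.135 63 c [0.11  0.119 0.121] ends [0.116 0.119 0.12 ]
top 0.14 50 c [0.108 0.111 0.112] ends 
top 0.145 51 c [0.108 0.11  0.112] ends 
top 0.15 66 c [0.05  0.11  0.113] ends [0.017 0.035 0.079]
top 0.155 46 c [0.035 0.111 0.114] ends [0.079 0.092 0.095]
```

View pics/s5.png

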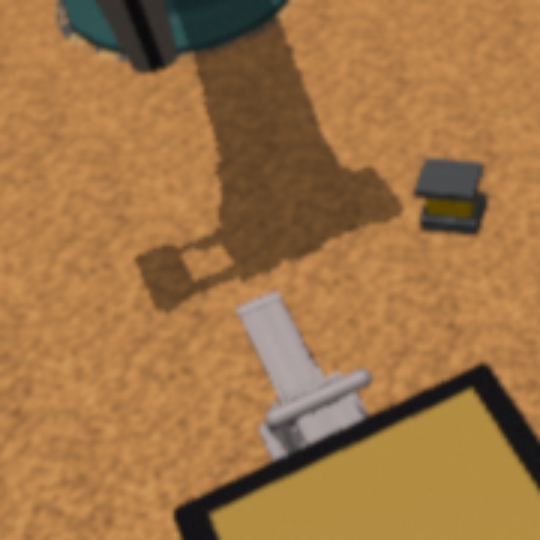

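The lever lies flat at about 4° above level (crop px (285,350)). The bar is seated, the shelf is about 5 mm lower, and the robot is clear.

```bash
python3 -c "
from cell import env
print(env.hand_in())"
```

```text
the job is handed in; nothing more can be done
None
```

The latch is closed and handed in at about 7.5 s: the bar sits behind the catch lip, the lever is fully down at its stop, the lid is pulled about 5 mm tighter, and the robot is clear of everything.

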